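# Clamp the chair leg in its jig

## Task

Clamp the curved wooden leg in its jig for filing: with the outside of the fingers push the open clamp strap round, lever still up, until it meets its stop squarely across the leg, and only then press the black cam lever fully down so that the rubber foot bears on the wood. Only push, do not lift or shift the leg, and leave the other things on the bench where they are.

Things in the scene. Friction and masses are not known exactly. Their poses are not given: they have to be found in the camera images.
- jig: Clamping jig fixed to the bench: plywood board 240 x 300 x 18 mm. Origin: centre of its underside on the bench; x and y along its edges, z up. The clamp's stud stands at x -65, y 0 mm; the wooden leg lies along y at x +75 mm between wooden fences 14 mm high. A 10 mm steel stop pin for the strap stands at x -15, y -18.5 mm, to 82 mm above the bench.
- stud (a point): Point on the vertical axis of the clamp's stud, fixed to the jig, 100 mm above the bench: the strap turns about this axis, and the lever's pivot pin is at this point.
- strap (a joint): Angle (rad) of the clamp strap about the stud. 0: against its stop, squarely across the leg, pointing along the jig's +x; positive: swung open, counter-clockwise from above, towards the jig's +y, 1.6 at most. Starts between 0.7 and 1.25. Friction only, no spring: it stays where it is left; about 2 N at its end turns it. Size: see strap_end.
- strap_end (a point): Point on the top face of the strap at its free end, on the spindle's axis, 140 mm from the stud axis, 82 mm above the bench. The strap is a flat aluminium bar 26 mm wide, from 30 mm behind the stud axis to 155 mm in front of it, underside 70 mm, top 82 mm above the bench. The upright steel spindle (18 mm wide head) stands to 109 mm here. Moves with the strap.
- pad: Spindle with a round rubber foot, 20 mm wide, 11 mm high, below the strap's free end; slides down through the strap, driven by the lever. Origin: centre of the foot's lower face, 52.8 mm above the bench with the lever fully up, about 5 mm over the leg's top.
- lever (a joint): Angle (rad) of the cam lever. 0: fully up, 60 degrees above level, leaning towards the strap's free end; grows as it is pressed down over the strap; 1.0: fully down at its stop, nearly level. Starts between 0 and 0.2, stays where left; about 4 N at its end moves it. Pivot pin level, across the strap, on the stud axis. It drives the spindle down by up to 6 mm, forcing the rubber foot on the leg.
- lever_end (a point): Middle of the free end of the cam lever, 110 mm from its pivot. The black handle reaches from 40 to 110 mm from the pivot, 26 mm wide (across the strap), 14 mm thick, this point half-way through its thickness. Moves with the lever.
- leg: Curved cherry-wood furniture leg lying loose in the jig, 30 mm thick, about 250 mm long, straight part 45 mm wide and 150 mm long, bent foot at its +y end. Origin: on its underside in its straight part, 18 mm above the bench on the jig's board; z up, y along it. Its top is 48 mm above the bench. 0.15 to 0.3 kg. To be pressed by the clamp only.
- spare_leg: Bystander: a second such leg, 30 mm high, lying on the bench. Origin on its underside.
- chisel_wide: Bystander: wood-handled chisel 215 mm long, 24 mm high, on the bench on the jig's -y side. Origin under the handle's front end.
- chisel_narrow: Bystander: wood-handled chisel 225 mm long, 24 mm high, on the bench on the jig's +y side. Origin under the handle's front end.
- sanding_block: Bystander: cork block 65 x 40 x 26 mm on the jig's board at the -y side of the stud. Origin: centre of its underside.
- anvil: Bystander: piece of steel rail used as an anvil, 150 x 110 x 112 mm, on the bench. Origin: centre of its underside.
- mallet: Bystander: wooden mallet lying on the bench, 280 mm long, 55 mm high. Origin: on its underside.
- glue: Bystander: white glue bottle, 56 mm wide, 150 mm high. Origin: centre of its underside.
- pot: Bystander: white ceramic cup, 80 mm wide, 90 mm high. Origin: centre of its underside.

How it is judged:
On the way, in this order (a step that is already met when the one before it is completed fails the run):
1. the strap stands squarely across the leg, the lever still up (value of joint strap below 0.12 rad and value of joint lever below 0.4 rad), for 0.2 s.
2. the lever is fully down and the rubber foot presses on the leg (value of joint strap below 0.12 rad and value of joint lever above 0.88 rad and contact force between pad and leg above 3 N), for 0.2 s.
At the end, for the whole second after the job is handed in: strap within 0.12 rad of its stop across the leg, lever pressed beyond 0.88 rad, rubber foot pressing on the leg with more than 3 N, leg at rest within 12 mm of where it lay, every bystander within 30 mm of where it stood (all of step 2 and velocity of joint lever below 0.05 rad/s and linear speed of leg below 0.02 m/s and distance of leg from where it was at the start of the episode below 0.012 m and distance of each of spare_leg, chisel_wide, chisel_narrow, sanding_block, anvil, mallet, glue, pot from where it was at the start of the episode below 0.03 m); the robot touches nothing.
It fails at once if the lever is pressed down before the strap is across the leg (value of joint lever above 0.5 rad and value of joint strap above 0.2 rad).
It fails at once if the leg is lifted or shifted by more than 12 mm (distance of leg from where it was at the start of the episode above 0.012 m).
It fails at once if a bystander is moved or lifted by more than 30 mm (distance of any of spare_leg, chisel_wide, chisel_narrow, sanding_block, anvil, mallet, glue, pot from where it was at the start of the episode above 0.03 m).
It also fails if it takes over 46 s, if anything falls off the work surface, if the arm or the gripper's body presses on something with over 40 N, if the wrist force passes 120 N, or if a joint passes its speed limit or range.

## Robot

A 6-joint arm with a two-finger parallel gripper is mounted at the origin on the work surface. World frame = base frame: x ahead of the robot, y to its left, z up, the work surface at z = 0. Lengths are in m, angles in rad, forces in N, time in s.
With the tool pointing down it reaches from about 0.35 to 0.975 m from the base axis. Payload 4.9 kg.
Tool frame: the origin (TCP) lies on the front face of the gripper's body, between the roots of the fingers; the fingertips stand ctrl.finger_overhang ahead of it and the grasp point (between the pads) lies 54 mm ahead of it (ctrl.finger_overhang is the distance from the TCP to the fingertips, in m); z points along the fingers, y is the line along which they close (so a half turn about z gives the same grasp; the last joint's range is limited). The gripper opens to 85 mm and grips with 20 to 120 N. Pads are 22 mm wide; open, the fingers measure 114 mm over their backs; the gripper's body (76 mm by 85 mm) begins 54 mm behind the grasp point. The pads swing forward as they close: fully open they stand 13 mm farther back than shut.
Start: joints at [1.036, 0.053, 1.613, -0, 1.476, -0.119], TCP at [0.252, 0.572, 0.304] pointing down, gripper open.
Joint ranges: [-3.01, 3.01], [-1.01, 2.22], [0.06, 2.58], [-1.02, 4.17], [0.09, 2.62], [-3.14, 3.14]. Speed limits (rad/s): [2.57, 2.57, 3.14, 3.14, 3.14, 3.14].

## Interface

Orientations are given as a rotation vector (axis times angle).
In Python, from station import ctrl, vision gives the robot as it stands. The module is installed in compiled form; this text tells all that it offers.
- The arm moves only by the tool drive_tool, never from a script. Its argument "rows" is a list of rows, each a list of 2 entries, a list of its own where there are three numbers: the shift along the tool's x, y, z in m, then the turn about the tool's z in rad. A call has 1 to 10 rows; each row shifts and turns the commanded pose from where the row before left it, along the tool's axes as they then stand; what a row does not reach is not made up. A row lasts 1/10 s, in which the tool goes at most 50 mm and 8.59 degrees, less where a joint would pass 70% of its speed; a pose out of reach is approached as far as the arm can. A call with a gripper value outside its range is refused whole. "jaw" is the closure, from 0 (fully open) to 1 (shut), set as the call begins (left out, the last holds). The fingers move at their own pace and stop on an object; "grip_force" is the grip in N (left out, the last holds). Time passes only in rows, so rows that do not move let the fingers close. It gives the time, the measured TCP pose, the force, the opening and the grip force at its end, in the units of the state.
- ctrl.get_obs(): the state, without advancing time (a new reading comes with each control period).
- vision.get_image(name): name is "scene" or "top" or "wrist"; returns a dict with "image" (400x640x3 uint8, blue, green, red), "vertical_fov" (degrees; the focal length in pixels is half the picture's height over the tangent of half this angle, whatever the lens; pixels are square), "cx", "cy" (the principal point, pixels), "R" (3x3) and "t" (3): a world point X has camera coordinates R X + t. Camera axes: x right, y down, z forward; pixel columns grow to the right and rows downward; lengths in m; the calibration is good to about 2 mm. A picture is of the moment at which its call begins. There is no depth.
- ctrl.finish_job(): hands the job in; it is judged then, once.
The state is a dict: "t": time; "q": joint angles; "dq": joint speeds; "effort": joint torques, N m; "tool_pos": TCP position; "tool_rot": TCP orientation; "contact_force": force on the tool from outside, world axes, zero at the start; "wrist_torque": the same for the moment, N m; "opening": finger opening in m; "grip_force": force on a finger pad.
Only numpy, scipy, OpenCV 4.12 (cv2) and the standard library are available. Lean on these libraries where they do the work, as an engineer would, in place of code of your own. Each camera call takes 0.05 s, during which the arm holds its last target. There are 200 camera calls.

## Working session

There is one attempt and no reset: what is moved stays moved. The work goes in short steps, Python scripts to look and compute and a tool call to move; the robot and the scene stay as the last step left them, time stands still between calls to the robot, and variables do not carry over. Pictures are saved under pics/ and viewed, at most 10 in all, crops included, and the job is handed in when it is done.

Besides the shell and the picture viewer there is one more tool, called in YAML: its name, and indented under it one key for each argument. drive_tool: Moves the arm, as the interface text tells. Its arguments: {"type":"object","properties":{"rows":{"type":"array","items":{"type":"array"}},"jaw":{"type":"number"},"grip_force":{"type":"number"}},"required":["rows"]}

```bash
mkdir -p pics; cat > h.py <<'E'
import numpy as np, cv2
from station import ctrl, vision
def cam(n):
    d=vision.get_image(n); f=200/np.tan(np.radians(d["vertical_fov"])/2)
    return d["image"],f,d["cx"],d["cy"],np.array(d["R"]),np.array(d["t"])
def ray(c,u,v):
    _,f,cx,cy,R,t=c; return -R.T@t, R.T@np.array([(u-cx)/f,(v-cy)/f,1])
def atz(c,u,v,z):
    o,d=ray(c,u,v); return o+d*(z-o[2])/d[2]
def proj(c,X):
    _,f,cx,cy,R,t=c; p=R@np.array(X)+t; return p[:2]/p[2]*f+[cx,cy]
E
python3 - <<'E'
from h import *
import pickle
C={n:cam(n) for n in("top","scene")}
pickle.dump(C,open("c.pkl","wb"))
for n in C: cv2.imwrite(f"pics/{n}0.png",C[n][0]); print(n,-C[n][4].T@C[n][5])
o=ctrl.get_obs(); print(o["t"],o["tool_pos"],o["tool_rot"],o["opening"],ctrl.finger_overhang)
E
```

```text
top [ 0.4336692  -0.0191722   1.61901613]
scene [1.2340075  0.03073842 1.18941465]
0.1 [0.25223364 0.57136167 0.30279299] [-6.48331491e-01 -3.07335993e+00  2.82129271e-03] 0.08550076378306307 0.0726
```

View pics/top0.png

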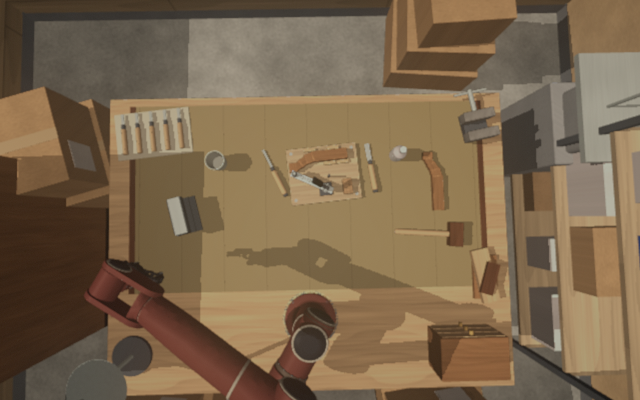

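View pics/scene0.png

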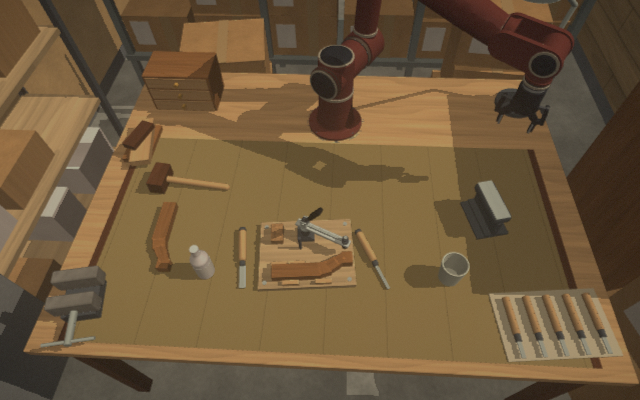

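The top view shows the jig near (324,174) and the strap pointing up-left to about (293,174). In the scene view the jig is near (307,254). Next I'll view enlarged crops.

```bash
python3 - <<'E'
from h import *
import pickle
C=pickle.load(open("c.pkl","rb"))
a=cv2.resize(C["top"][0][138:210,280:368],None,fx=6,fy=6,interpolation=2)
b=cv2.resize(C["scene"][0][200:296,250:362],None,fx=6,fy=6,interpolation=2)
cv2.imwrite("pics/tc.png",a); cv2.imwrite("pics/sc.png",b)
E
```

```text
(no output)
```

View pics/tc.png

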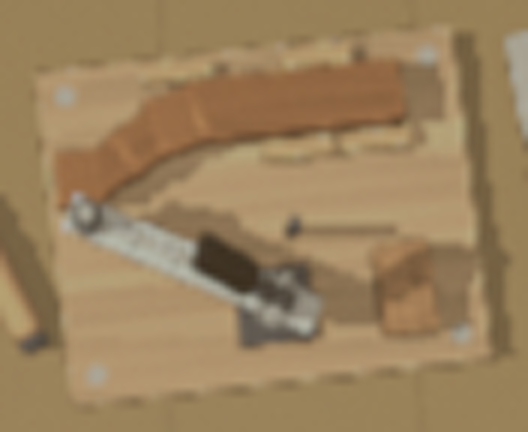

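View pics/sc.png

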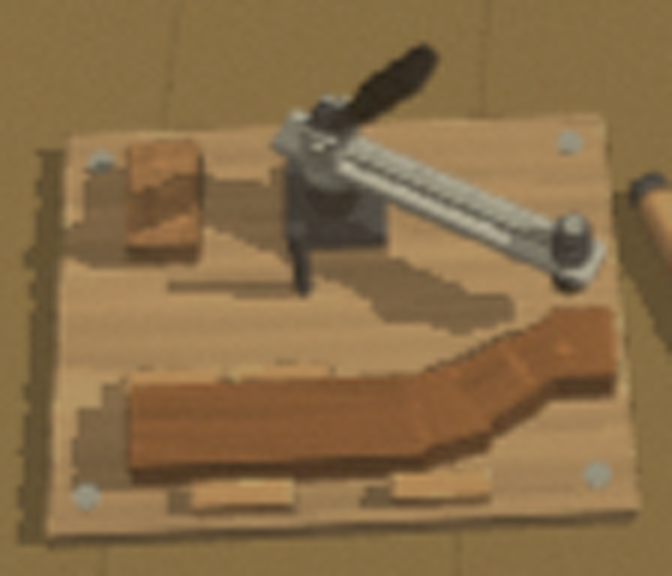

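```bash
cat > fit.py <<'E'
from h import *
import pickle
from scipy.optimize import least_squares
C=pickle.load(open("c.pkl","rb"))
px=lambda n,p:(np.array(p,float)+.5)/6-.5+({"top":[280,138],"scene":[250,200]}[n])
L=[[.12,.15,.018],[.12,-.15,.018],[-.12,-.15,.018],[-.12,.15,.018]]
T={"top":[(37,70),(450,28),(492,352),(72,405)],"scene":[(637,512),(50,535),(68,135),(603,115)]}
# spindle top, lever end
def W(p,X): c,s=np.cos(p[2]),np.sin(p[2]); return np.array([p[0]+c*X[0]-s*X[1],p[1]+s*X[0]+c*X[1],X[2]])
def se(p,z=.109): return W(p,[-.065+.14*np.cos(p[3]),.14*np.sin(p[3]),z])
def le(p):
    a=np.radians(60)-p[4]*np.radians(60)  # rough
    r=.11*np.cos(a); return W(p,[-.065+r*np.cos(p[3]),r*np.sin(p[3]),.1+.11*np.sin(a)])
S={"top":(85,212),"scene":(572,222)}; 
def res(p):
    r=[]
    for n in T:
        for l,t in zip(L,T[n]): r+=list(proj(C[n],W(p,l))-px(n,t))
        r+=list(proj(C[n],se(p))-px(n,S[n]))
    return r
if __name__=="__main__":
    f=least_squares(res,[.55,0,0.1,.9],loss="soft_l1"); p=f.x
    print(p,np.round(f.fun if 0 else res(p),1))
    for a in (0,.1,.2):
        q=list(p)+[a]; print(a,[np.round((proj(C[n],le(q))-px(n,(0,0)))*6) for n in C])
    print("stud",W(p,[-.065,0,.1]),"end",se(p),"end0",se([*p[:3],0]),"pin",W(p,[-.015,-.0185,.082]))
E
python3 fit.py
```

```text
[ 0.61042552 -0.06958038  0.09072736  1.05663279] [-0.6  0.4  0.2 -0.4 -0.1  1.2 -0.3  0.4 -0.2  0.5  0.2  0.3 -1.1  0.4
 -0.3 -0.  -0.1 -0.1  0.1  0.6]
0 [array([201., 252.]), array([419.,  66.])]
0.1 [array([187., 247.]), array([437.,  81.])]
0.2 [array([174., 243.]), array([454.,  96.])]
stud [ 0.54569286 -0.07546957  0.1       ] end [0.60321824 0.05216597 0.109     ] end0 [ 0.68511705 -0.06278516  0.109     ] pin [ 0.59716337 -0.08936333  0.082     ]
```

The fit agrees to about 1 px in both views: strap about 1.06 rad, lever about 0, and tool y already runs along the strap. Next I'll approach with the jaw shut.

drive_tool:
  rows:
    - [[-0.0244,-0.0168,0],0]
    - [[-0.0244,-0.0168,0],0]
    - [[-0.0244,-0.0168,0],0]
    - [[-0.0244,-0.0168,0],0]
    - [[-0.0244,-0.0168,0],0]
    - [[-0.0244,-0.0168,0],0]
    - [[-0.0244,-0.0168,0],0]
    - [[-0.0244,-0.0168,0],0]
    - [[-0.0244,-0.0168,0],0]
    - [[-0.0244,-0.0168,0],0]
  jaw: 1

```text
t: 1.1
tool_pos: [0.408, 0.3183, 0.3034]
tool_rot: [-0.648, -3.073, 0.001]
contact_force: [0.2, 0.2, 0.1]
opening: -0.0001
grip_force: 0.0
```

drive_tool:
  rows:
    - [[-0.0244,-0.0168,0],0]
    - [[-0.0244,-0.0168,0],0]
    - [[-0.0244,-0.0168,0],0]
    - [[-0.0244,-0.0168,0],0]
    - [[-0.0244,-0.0168,0],0]
    - [[-0.0244,-0.0168,0],0]
    - [[-0.0244,-0.0168,0],0]
    - [[-0.0244,-0.0168,0],0]
    - [[-0.0244,-0.0168,0],0]
    - [[-0.0244,-0.0168,0],0]

```text
t: 2.1
tool_pos: [0.5634, 0.0661, 0.3033]
tool_rot: [-0.648, -3.073, 0.0]
contact_force: [0.9, -0.7, -0.5]
opening: -0.0001
grip_force: 0.0
```

drive_tool:
  rows:
    - [[0,0,0.03],0]
    - [[0,0,0.03],0]
    - [[0,0,0.02],0]
    - [[0,0,0.01],0]
    - [[0,0,0],0]

```text
t: 2.6
tool_pos: [0.5621, 0.0673, 0.2118]
tool_rot: [-0.648, -3.07, 0.001]
contact_force: [0.5, 0.3, 1.0]
opening: -0.0003
grip_force: 0.0
```

```bash
python3 - <<'E'
from h import *
o=ctrl.get_obs(); print(o["t"],o["tool_pos"],o["tool_rot"],o["opening"],o["contact_force"],ctrl.finger_overhang)
c=cam("wrist"); cv2.imwrite("pics/w1.png",c[0])
import fit
p=[0.61042552,-0.06958038,0.09072736,1.05663279]
print(proj(c,fit.se(p)),proj(c,fit.W(p,[-.065,0,.082])))
E
```

```text
2.6 [0.56209009 0.06725708 0.21179623] [-6.47615405e-01 -3.07017795e+00  1.24600552e-03] -0.0002507766172052581 [0.47730117 0.2753959  1.04938506] 0.0726
[322.05413914 288.46647071] [149.5764735  267.27147536]
```

View pics/w1.png

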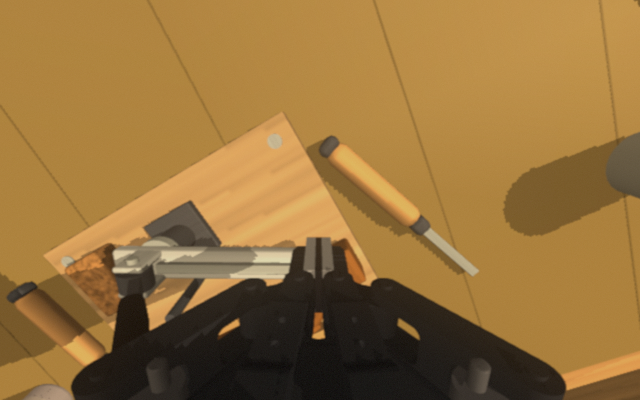

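The wrist view shows the strap running from (130,260) to behind the fingers at (320,260), with the lever at (130,320), clear of the fingers. Next I'll descend on the open side and move to contact.

drive_tool:
  rows:
    - [[0,0.005,0.02],0]
    - [[0,0,0.025],0]
    - [[0,0,0.02],0]
    - [[0,0,0.008],0]
    - [[-0.006,0,0],0]
    - [[-0.006,0,0],0]
    - [[-0.006,0,0],0]
    - [[0,0,0],0]

```text
t: 3.45
tool_pos: [0.5833, 0.0641, 0.1426]
tool_rot: [0.649, 3.071, 0.001]
contact_force: [0.4, -0.0, 0.3]
opening: 0.0002
grip_force: 0.0
```

drive_tool:
  rows:
    - [[-0.0071,0.001,0],0.05]
    - [[-0.0071,0.001,0],0.05]
    - [[-0.0071,0.001,0],0.05]
    - [[-0.0071,0.001,0],0.05]
    - [[-0.0071,0.001,0],0.05]
    - [[-0.0071,0.001,0],0.05]
    - [[-0.0071,0.001,0],0.05]
    - [[-0.0071,0.001,0],0.05]

```text
t: 4.25
tool_pos: [0.6332, 0.0397, 0.1415]
tool_rot: [-1.249, -2.882, -0.0]
contact_force: [-1.4, 1.1, 2.2]
opening: 0.0
grip_force: 0.8
```

```bash
cat > rel.py <<'E'
from h import *
from scipy.spatial.transform import Rotation
import fit
p=[0.61042552,-0.06958038,0.09072736]
o=ctrl.get_obs(); R=Rotation.from_rotvec(o["tool_rot"]).as_matrix()
s=fit.W(p,[-.065,0,0]); c,n=np.cos(p[2]),np.sin(p[2]); d=np.array(o["tool_pos"])-s
jx,jy=c*d[0]+n*d[1],-n*d[0]+c*d[1]
print("t",o["t"],"rel stud jig axes",jx,jy,"tool y angle in jig",np.arctan2(R[1,1],R[0,1])-p[2],"z",d[2],"F",o["contact_force"])
a=np.arctan2(jy,jx); print("strap est if touching, half-width 11:",a-np.arcsin(.024/np.hypot(jx,jy)))
E
python3 - <<'E'
exec(open("rel.py").read())
cc=cam("top");cv2.imwrite("pics/t2.png",cv2.resize(cc[0][120:220,260:388],None,fx=5,fy=5,interpolation=2))
E
```

```text
t 4.25 rel stud jig axes 0.09756295482679003 0.10679736242411475 tool y angle in jig 0.6622306820187142 z 0.1415071830554002 F [-1.37034768  1.07811407  2.1910532 ]
strap est if touching, half-width 11: 0.6638681171420093
```

View pics/t2.png

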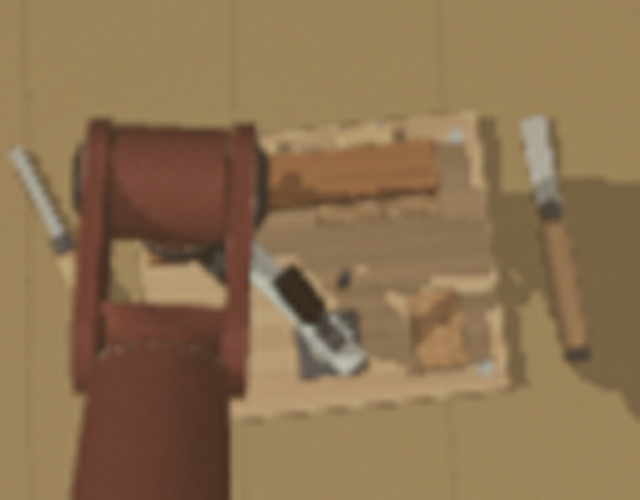

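The strap is following the push: it now runs from (345,350) to (255,260), about 0.66 rad. I'll keep sweeping.

drive_tool:
  rows:
    - [[-0.0071,0.001,0],0.05]
    - [[-0.0071,0.001,0],0.05]
    - [[-0.0071,0.001,0],0.05]
    - [[-0.0071,0.001,0],0.05]
    - [[-0.0071,0.001,0],0.05]
    - [[-0.0071,0.001,0],0.05]
    - [[-0.0071,0.001,0],0.05]
    - [[-0.0071,0.001,0],0.05]
    - [[-0.0071,0.001,0],0.05]
    - [[-0.0071,0.001,0],0.05]

```text
t: 5.3
tool_pos: [0.6773, -0.0156, 0.1414]
tool_rot: [-1.922, -2.485, -0.002]
contact_force: [-0.5, 1.5, 0.6]
opening: -0.0003
grip_force: 0.8
```

drive_tool:
  rows:
    - [[-0.006,0,0],0.04]
    - [[-0.006,0,0],0.04]
    - [[-0.004,0,0],0.03]
    - [[-0.002,0,0],0]
    - [[0,0,0],0]

```text
t: 5.8
tool_pos: [0.6809, -0.0337, 0.1413]
tool_rot: [2.054, 2.377, -0.0]
contact_force: [0.8, 0.5, 0.3]
opening: 0.0002
grip_force: 0.1
```

```bash
python3 rel.py
```

```text
t 5.8 rel stud jig axes 0.13841775348472277 0.02933552314788334 tool y angle in jig 0.05493379284057301 z 0.14126385889505672 F [0.81150272 0.48943995 0.3370468 ]
strap est if touching, half-width 11: 0.03839972572555295
```

drive_tool:
  rows:
    - [[-0.003,0,0],0.02]
    - [[-0.003,0,0],0.02]
    - [[-0.002,0,0],0.01]
    - [[0,0,0],0]
    - [[0,0,0],0]

```text
t: 6.3
tool_pos: [0.6818, -0.0391, 0.141]
tool_rot: [-2.111, -2.322, -0.006]
contact_force: [1.0, 8.9, 1.8]
opening: 0.0004
grip_force: 4.6
```

```bash
python3 rel.py
```

```text
t 6.3 rel stud jig axes 0.1388190287443442 0.02394052780481084 tool y angle in jig 0.004019079560445976 z 0.14099172529822 F [0.95898908 8.93957089 1.76998084]
strap est if touching, half-width 11: -0.000428431136042684
```

The strap is on its stop (9 N, estimated angle 0). Next I'll back off, rise, and move over behind the lever.

drive_tool:
  rows:
    - [[0.006,0,0],0]
    - [[0.01,0,0],0]
    - [[0,0,-0.03],0]
    - [[0,0,-0.04],0]
    - [[0,0,-0.04],0]
    - [[0,0,-0.04],0]
    - [[0,0,-0.015],0]
    - [[0,0,0],0]

```text
t: 7.1
tool_pos: [0.6813, -0.0256, 0.3096]
tool_rot: [2.11, 2.32, 0.005]
contact_force: [0.7, -0.6, -0.3]
opening: -0.0004
grip_force: 0.0
```

drive_tool:
  rows:
    - [[-0.008,-0.025,0],0]
    - [[-0.008,-0.025,0],0]
    - [[-0.008,-0.025,0],0]
    - [[-0.008,-0.025,0],0]
    - [[-0.008,-0.027,0],0]
    - [[0,0,0],0]
    - [[0,0,0],0]

```text
t: 7.8
tool_pos: [0.5568, -0.0773, 0.3034]
tool_rot: [-2.112, -2.321, 0.002]
contact_force: [1.4, -0.2, 0.2]
opening: -0.0001
grip_force: 0.0
```

```bash
python3 - <<'E'
exec(open("rel.py").read())
a=cam("wrist");b=cam("scene")
im=np.vstack([cv2.resize(a[0],(480,300)),cv2.resize(b[0][190:290,240:400],(480,300),interpolation=2)])
cv2.imwrite("pics/m3.png",im)
print([proj(b,fit.W(p,[-.065+.055,0,.195])),proj(b,fit.se([*p,0]))])
E
```

```text
t 7.8 rel stud jig axes 0.010909815459558441 -0.0028255718657666986 tool y angle in jig 0.0034484063142934396 z 0.3034380158891703 F [ 1.38125538 -0.22204836  0.23465687]
strap est if touching, half-width 11: nan
[array([303.05439735, 219.47168043]), array([304.86976035, 260.03996729])]<string>:9: RuntimeWarning: invalid value encountered in arcsin
```

View pics/m3.png

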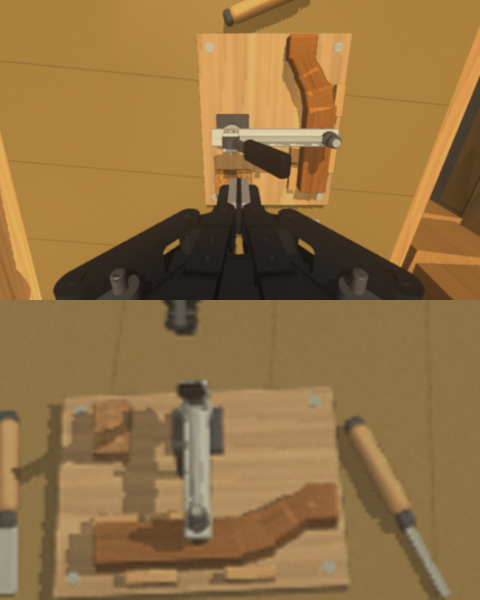

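The strap lies squarely across the leg, with its end at (197,520) in the lower picture. The lever is up, its end at (193,388), and the fingers are behind it. Next I'll descend behind the lever and press along its arc.

drive_tool:
  rows:
    - [[0.003,0,0.015],0]
    - [[0,0,0.02],0]
    - [[0,0,0.01],0]
    - [[0,0.006,0],0]
    - [[0,0.01,0],0]
    - [[0,0.007,0.004],0]
    - [[0,0.007,0.0045],0]
    - [[0,0.006,0.005],0]
    - [[0,0.0065,0.006],0]
    - [[0,0,0],0]

```text
t: 8.9
tool_pos: [0.6, -0.0702, 0.2402]
tool_rot: [-2.113, -2.324, 0.001]
contact_force: [0.0, 0.1, -0.1]
opening: -0.0002
grip_force: 0.0
```

```bash
python3 rel.py 2>/dev/null
```

```text
t 8.9 rel stud jig axes 0.05456160769623452 0.0003001892834129452 tool y angle in jig 0.004460783505943353 z 0.24023942111338417 F [ 0.02999272  0.09230011 -0.13219459]
strap est if touching, half-width 11: -0.44994442025525994
```

drive_tool:
  rows:
    - [[0,0.005,0.0065],0]
    - [[0,0.005,0.0065],0]
    - [[0,0.004,0.007],0]
    - [[0,0.004,0.0075],0]

```text
t: 9.3
tool_pos: [0.6183, -0.0686, 0.2138]
tool_rot: [2.113, 2.324, 0.001]
contact_force: [1.0, -0.0, 4.0]
opening: -0.0003
grip_force: 1.7
```

drive_tool:
  rows:
    - [[0,0.003,0.0075],0]
    - [[0,0.002,0.0075],0]
    - [[0,0.001,0.005],0]

```text
t: 9.6
tool_pos: [0.6239, -0.0681, 0.1933]
tool_rot: [2.113, 2.324, 0.001]
contact_force: [2.4, 0.0, 5.6]
opening: -0.0
grip_force: 2.4
```

```bash
python3 - 2>/dev/null <<'E'
exec(open("rel.py").read())
b=cam("scene");cv2.imwrite("pics/s4.png",cv2.resize(b[0][180:290,230:370],None,fx=5,fy=5,interpolation=2))
E
```

```text
t 9.6 rel stud jig axes 0.07857350434455361 0.00023699565551943674 tool y angle in jig 0.004198720420034413 z 0.19326482976160958 F [2.37661492e+00 2.05783784e-03 5.55779333e+00]
strap est if touching, half-width 11: -0.307389599599112
```

View pics/s4.png

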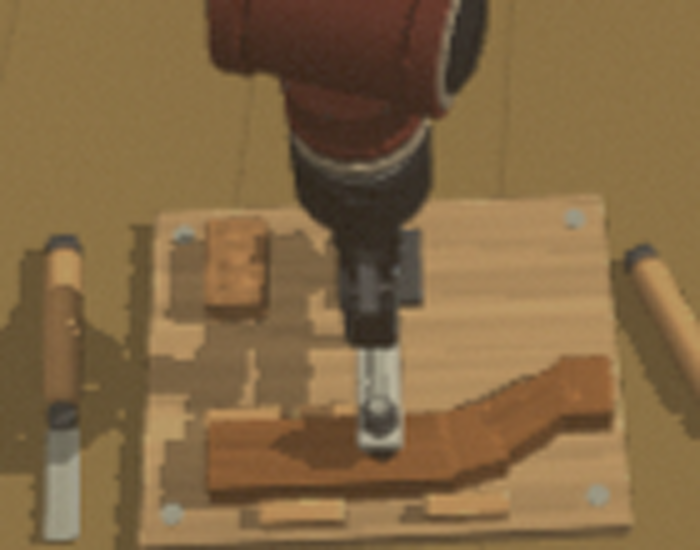

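The lever is following, with the fingers on it at (370,300), and the strap end is over the leg at (380,430). I'll press down to the stop in small steps.

drive_tool:
  rows:
    - [[0,0.001,0.004],0]
    - [[0,0,0.003],0]
    - [[0,0,0.002],0]
    - [[0,0,0],0]

```text
t: 10.05
tool_pos: [0.6248, -0.0679, 0.1852]
tool_rot: [2.113, 2.324, 0.001]
contact_force: [2.6, 0.3, 3.8]
opening: 0.0002
grip_force: 1.9
```

drive_tool:
  rows:
    - [[0,0,0.001],0]
    - [[0,0,0.001],0]
    - [[0,0,0],0]

```text
t: 10.35
tool_pos: [0.625, -0.0679, 0.1839]
tool_rot: [2.113, 2.324, 0.002]
contact_force: [1.7, 1.4, 7.0]
opening: 0.0002
grip_force: 3.1
```

drive_tool:
  rows:
    - [[0,0,0.001],0]
    - [[0,0,0.001],0]
    - [[0,0,0],0]

```text
t: 10.65
tool_pos: [0.6252, -0.0679, 0.1836]
tool_rot: [2.112, 2.324, 0.002]
contact_force: [-2.4, 1.7, 13.1]
opening: -0.0001
grip_force: 6.6
```

drive_tool:
  rows:
    - [[0,0,0.001],0]
    - [[0,0,0],0]
    - [[0,0,0],0]

```text
t: 10.95
tool_pos: [0.6253, -0.0679, 0.1835]
tool_rot: [2.112, 2.323, 0.002]
contact_force: [-4.0, 1.8, 16.1]
opening: 0.0001
grip_force: 8.3
```

Position has stopped at the expected height (tip 0.111 m) while the force rises, so the lever is on its stop. I'll retreat.

drive_tool:
  rows:
    - [[0,0,-0.01],0]
    - [[0,0,-0.03],0]
    - [[0,0,-0.04],0]
    - [[0,0,-0.04],0]
    - [[0,-0.03,-0.03],0]
    - [[0,-0.04,0],0]
    - [[0,-0.04,0],0]
    - [[0,-0.04,0],0]
    - [[0,0,0],0]
    - [[0,0,0],0]

```text
t: 11.95
tool_pos: [0.4741, -0.0821, 0.3288]
tool_rot: [-2.113, -2.323, 0.001]
contact_force: [0.2, 0.6, 0.0]
opening: 0.0003
grip_force: 0.0
```

```bash
python3 - 2>/dev/null <<'E'
from h import *
b=cam("scene");cv2.imwrite("pics/s5.png",cv2.resize(b[0][190:290,230:370],None,fx=5,fy=5,interpolation=2))
import fit
p=[0.61042552,-0.06958038,0.09072736,0]
for a in (60,10,2.7):
    a=np.radians(a); q=proj(b,fit.W(p,[-.065+.11*np.cos(a),0,.1+.11*np.sin(a)])); print((q-[230,190])*5)
E
```

```text
[365.24866438 147.10970361]
[372.81672361 293.81702391]
[373.97200726 307.46692286]
```

View pics/s5.png

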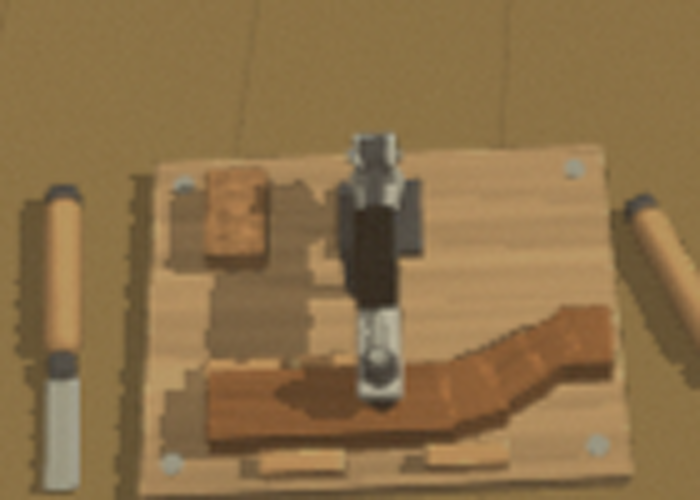

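The lever lies flat with its end at (375,305), where the fully-down position projects to (374,307). The strap is square across the leg, the leg and bystanders are in place, and the robot is clear. I'll hand in.

```bash
python3 -c "
from station import ctrl; print(ctrl.finish_job())"
```

```text
the job is handed in; nothing more can be done
None
```

I pushed the strap onto its stop across the leg with the lever still up, then pressed the lever fully down. In the last picture the leg, the sanding block and both chisels looked undisturbed. The job is handed in, but no verdict came back, and I did not measure the foot's force on the wood directly.

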